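# Hold a chisel's edge under the bench magnifier

## Robot

A 6-joint arm with a two-finger parallel gripper is mounted at the origin on a cart in front of the work surface, level with it; the furniture and walls round the work are solid. World frame = base frame: x ahead of the robot, y to its left, z up, the work surface at z = 0. Lengths are in m, angles in rad, forces in N, time in s.
With the tool pointing down it reaches from about 0.275 to 0.975 m from the base axis. Payload 8.4 kg.
Tool frame: the origin (TCP) lies midway between the tips of the shut fingers; the grasp point (between the pads) lies 19 mm behind it (arm.tcp_to_grasp is the distance from the TCP to the grasp point, in m); z points along the fingers, y is the line along which they close (so a half turn about z gives the same grasp; the last joint's range is limited). The gripper opens to 92 mm and grips with 3 to 60 N. Pads are 20 mm wide; open, the fingers measure 128 mm over their backs; the gripper's body (75 mm by 189 mm) begins 69 mm behind the grasp point.
Start: joints at [-1.247, 0.353, 1.633, -0, 1.155, -0.002], TCP at [0.2, -0.592, 0.215] pointing down, gripper open.
Joint ranges: [-2.63, 2.63], [-0.92, 2.1], [0.06, 2.66], [-1.3, 4.44], [0, 2.69], [-3.02, 3.02]. Speed limits (rad/s): [2.22, 2.22, 2.79, 3.14, 3.14, 3.14].

## Interface

Orientations are given as a unit quaternion [x, y, z, w].
In Python, from workcell import arm gives the robot as it stands.
- The arm moves only by the tool servo_tool, never from a script. Its argument "commands" is a list of rows, each a list of 3 entries, a list of its own where there are three numbers: the opening, from 0 (shut) to 1 (fully open), then the shift along the tool's x, y, z each as a share of 150 mm, from -1 to 1, then the turn about the tool's z as a share of pi rad, from -1 to 1. A call has 1 to 8 rows; each row shifts and turns the commanded pose from where the row before left it, along the tool's axes as they then stand; what a row does not reach is not made up. A row lasts 1/12 s, in which the tool goes at most 41.7 mm and 7.16 degrees, less where a joint would pass 70% of its speed; a pose out of reach is approached as far as the arm can. A call with a number of a shift or a turn outside -1 to 1 is refused whole. A call with a gripper value outside its range is refused whole. The fingers move at their own pace and stop on an object; "newtons" is the grip in N (left out, the last holds). Time passes only in rows, so rows that do not move let the fingers close. It gives the time, the measured TCP pose, the force, the opening and the grip force at its end, in the units of the state.
- arm.read_state(): the state, without advancing time (a new reading comes with each control period).
- arm.read_camera(name): name is "scene" or "side" or "wrist"; returns a dict with "pixels" (384x512x3 uint8, red, green, blue), "mtx" (3x3 intrinsics, pixels), "origin" and "orientation" of the camera in the world. Camera axes: x right, y up, looking along -z (the intrinsics and any distortion apply to the point x, -y, -z); pixel columns grow to the right and rows downward; lengths in m; the calibration is good to about 2 mm. A picture is of the moment at which its call begins. There is no depth.
- arm.sign_off(): hands the job in; it is judged then, once.
The state is a dict: "time": time; "joint_pos": joint angles; "qvel": joint speeds; "joint_torque": joint torques, N m; "ee_pos": TCP position; "orientation": TCP orientation; "force": force on the tool from outside, world axes, zero at the start; "wrist_torque": the same for the moment, N m; "grip_width": finger opening in m; "gripper_force": force on a finger pad.
Only numpy, scipy, OpenCV 4.12 (cv2) and the standard library are available. Lean on these libraries where they do the work, as an engineer would, in place of code of your own. Each camera call takes 0.05 s, during which the arm holds its last target. There are 200 camera calls.

## Task

The edge of the wide chisel needs inspecting: take the bench magnifier by its knob and swing its arm round as far as its stop, so that the lens stands over the work area, and only then draw the wide chisel out of its sloping holder. Turn the chisel level, with the face up that is up in the holder, and bring its cutting edge under the middle of the lens, about a hand's width (90 mm) below it, touching neither magnifier nor anything else. The job finishes while the gripper is still holding the chisel still in the air there: do not put it down; leave the narrow chisel and the screwdriver in their holders and the round tin where it stands.

Things in the scene. Friction and masses are not known exactly. Their poses are not given: they have to be found in the camera images.
- magnifier (a joint): Swing angle (rad) of the magnifier's arm about its vertical post: it starts between 0 and 0.5 and stops at 1.57, the working position; growing = anticlockwise seen from above, so the arm swings from pointing towards the robot to pointing to the robot's right, over the middle of the bench. It stays where it is left (friction; about 1 N at the knob moves it).
- magnifier_hinge (a point): Point on the arm's vertical swing axis, at the height of the arm's middle, 250 mm above the bench; the post under it stands on a 120 mm round foot, and a hub of 34 mm diameter rises 24 mm above this point. The frame turns with the arm, whose -x axis points from the post to the lens.
- magnifier_knob (a point): The upright round black knob on the magnifier's arm, 20 mm in diameter, 130 mm from the swing axis. The point is on the knob's axis at the height to grip; the knob's free part runs from 20 mm below the point to 14 mm above it, and the top of the arm (a flat aluminium bar 18 mm wide) is 25 mm below the point.
- magnifier_lens (a point): Centre of the round lens, 220 mm from the swing axis, 250 mm above the bench. Its black rim is 134 mm in outer diameter and reaches 7 mm above and below this point. Frame z is up.
- wide_chisel: Wide bench chisel, 266 mm long, 0.2 kg: brown round wooden handle, 26 mm thick, tapering to 20 at the blade, flat steel blade 26 mm wide. Origin in its flat back at half length; y runs from handle to edge, z off the back (up side in the holder), x across. Handle y = -133 to -24 mm, axis at z = 13 mm; blade to y = +133, z = 0 to 10; balance near y = -45. It leans 45 degrees, handle up, towards the robot.
- cutting_edge (a point): The middle of the wide chisel's cutting edge, at y = +133 mm, z = 4 mm in the chisel's frame.
- holder_wide_chisel: Fixed pale wooden holder of the wide chisel, one of three in any order, 95 mm apart. Origin under its centre, 12 mm over the bench. The blade lies on its 45 degree slope; a cover 4 mm over the blade closes its last 65 mm: draw the chisel 70 mm or more along its own -y before lifting. The handle's sides are free; an 18 mm wide tongue is under it from y = -50 mm on.
- narrow_chisel: The narrow bench chisel, 227 mm long with a 12 mm blade and an orange-yellow handle 26 mm thick, in its own holder; leave it. Axes as for the wide chisel; origin at half length.
- screwdriver: The screwdriver with red handle 29 mm thick, 212 mm long, in its own holder; leave it. Axes as for the wide chisel; origin at half length.
- wax_tin: Round tin 86 mm in diameter and 43 mm high standing on the bench behind the work; origin: centre of its underside. Leave it.
- magnifier_stand: The bench magnifier's stand: a fixed dark round foot 120 mm across with an upright post carrying the arm. Origin: centre of the foot's underside, on the bench.

How it is judged:
On the way, in this order (a step that is already met when the one before it is completed fails the run):
1. the magnifier's arm is swung to its stop while the wide chisel is still in its holder (value of joint magnifier above 1.48 rad and distance of cutting_edge from where it was at the start of the episode below 0.03 m), for 0.2 s.
2. the wide chisel is drawn out of its holder (distance of cutting_edge from where it was at the start of the episode above 0.12 m), for 0.2 s.
At the end, for the whole second after the job is handed in: Arm at its stop (above 1.45 rad); the gripper holds the wide chisel still, level (0.35 rad), same face up, 70 mm or more above the bench, touching neither magnifier nor holder, its edge within 40 mm sideways of the lens centre and 30 to 160 mm below it; the other things within 30 mm of their starts (value of joint magnifier above 1.45 rad and angle between wide_chisel's own z axis and vertical below 0.35 rad and horizontal distance between cutting_edge and magnifier_lens below 0.04 m and z of cutting_edge in the frame of magnifier_lens between -0.16 and -0.03 m and height (world z) of wide_chisel above 0.07 m and contact force between the fingers and wide_chisel above 1 N and contact force between wide_chisel and magnifier_stand below 0.1 N and contact force between wide_chisel and holder_wide_chisel below 0.1 N and linear speed of wide_chisel below 0.05 m/s and distance of each of narrow_chisel, screwdriver, wax_tin from where it was at the start of the episode below 0.03 m); the arm keeps its last pose, push and grip.
It fails at once if the narrow chisel, the screwdriver or the tin is moved by more than 30 mm (distance of any of narrow_chisel, screwdriver, wax_tin from where it was at the start of the episode above 0.03 m).
It also fails if it takes over 64 s, if anything falls off the work surface, if the arm or the gripper's body presses on something with over 40 N, if the wrist force passes 120 N, or if a joint passes its speed limit or range.

## Working session

There is one attempt and no reset: what is moved stays moved. The work goes in short steps, Python scripts to look and compute and a tool call to move; the robot and the scene stay as the last step left them, time stands still between calls to the robot, and variables do not carry over. Pictures are saved under pics/ and viewed, at most 10 in all, crops included, and the job is handed in when it is done.

Besides the shell and the picture viewer there is one more tool, called after "Emit:" as name(argument=value, ...), one argument or row to a line, values as JSON. servo_tool: Moves the arm, as the interface text tells. Its arguments: {"type":"object","properties":{"commands":{"type":"array"},"newtons":{"type":"number"}},"required":["commands"]}

```bash
mkdir -p pics; cat > h.py <<'E'
import numpy as np, cv2, json
from scipy.spatial.transform import Rotation as R
from workcell import arm
def grab(n,save=None):
    c=arm.read_camera(n)
    if save: cv2.imwrite('pics/%s.png'%save,cv2.cvtColor(np.asarray(c['pixels']),cv2.COLOR_RGB2BGR)); np.savez('pics/%s.npz'%save,**{k:np.asarray(v) for k,v in c.items() if k in('pixels','mtx','origin','orientation')})
    return c
def load(s): return dict(np.load('pics/%s.npz'%s))
def ray(c,u,v):
    K=np.asarray(c['mtx']);d=np.linalg.solve(K,[u,v,1.]);d=np.array([d[0],-d[1],-d[2]])
    d=R.from_quat(c['orientation']).apply(d);return np.asarray(c['origin'],float),d/np.linalg.norm(d)
def plane(c,u,v,z):
    o,d=ray(c,u,v);return o+d*(z-o[2])/d[2]
def tri(*obs):
    A=np.zeros((3,3));b=np.zeros(3);L=[]
    for c,u,v in obs:
        o,d=ray(c,u,v);P=np.eye(3)-np.outer(d,d);A+=P;b+=P@o;L.append((o,P))
    p=np.linalg.solve(A,b);return p,[round(float(np.linalg.norm(P@(p-o))),4) for o,P in L]
def proj(c,p):
    q=R.from_quat(c['orientation']).inv().apply(np.asarray(p)-c['origin']);q=np.array([q[0],-q[1],-q[2]])
    q=np.asarray(c['mtx'])@q;return q[:2]/q[2]
E
python3 - <<'E'
from h import *
ims=[]
for n in('scene','side','wrist'):
    c=grab(n,n+'0');print(n,np.round(c['origin'],3),np.round(c['orientation'],3),np.round(c['mtx'],1).tolist(),[k for k in c])
print({k:np.round(v,3).tolist() for k,v in arm.read_state().items()})
E
```

```text
scene [-0.324 -0.544  1.443] [ 0.306 -0.177 -0.444  0.823] [[471.1, 0.0, 246.6], [0.0, 471.1, 194.6], [0.0, 0.0, 1.0]] ['pixels', 'mtx', 'origin', 'orientation']
side [ 0.649 -1.112  0.829] [0.501 0.006 0.017 0.865] [[398.3, 0.0, 260.4], [0.0, 398.3, 187.9], [0.0, 0.0, 1.0]] ['pixels', 'mtx', 'origin', 'orientation']
wrist [ 0.276 -0.567  0.383] [-0.115  0.083 -0.577  0.804] [[282.8, 0.0, 257.4], [0.0, 282.8, 193.1], [0.0, 0.0, 1.0]] ['pixels', 'mtx', 'origin', 'orientation']
{'time': 0.15, 'joint_pos': [-1.247, 0.354, 1.634, 0.0, 1.155, -0.002], 'qvel': [0.001, -0.003, -0.001, -0.002, -0.001, 0.001], 'joint_torque': [-0.001, -59.421, -33.447, 0.07, 0.02, -0.0], 'ee_pos': [0.2, -0.592, 0.214], 'orientation': [0.987, 0.162, -0.0, -0.001], 'force': [-0.586, -0.84, 0.086], 'wrist_torque': [-0.027, -0.011, -0.038], 'gripper_force': 0.0, 'grip_width': 0.092}
```

View pics/scene0.png

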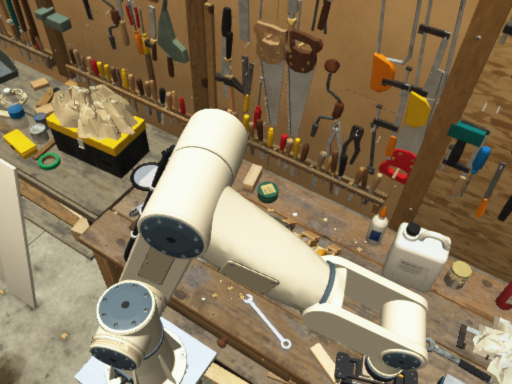

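View pics/side0.png

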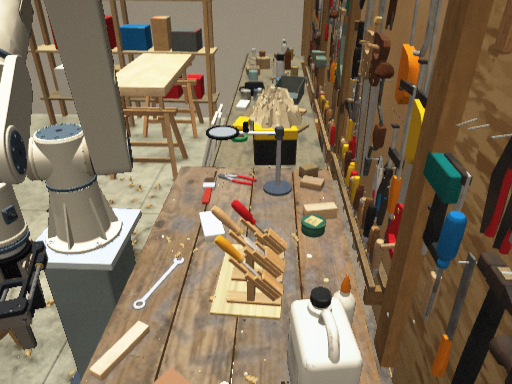

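```bash
python3 - <<'E'
from h import *
c=load('side0')
for n,u,v,z in [('foot',278,187,.0),('hub',278,130,.25),('lens',223,132,.25),('knob',249,125,.28),('wide handle mid',231,213,.15),('yellow',231,247,.15),('red',243,211,.15),('wide cover end',275,240,.03),('tin',314,217,.043)]:
    print(n,np.round(plane(c,u,v,z),3))
E
```

```text
foot [0.677 0.346 0.   ]
hub [0.67  0.358 0.25 ]
lens [0.457 0.325 0.25 ]
knob [0.558 0.327 0.28 ]
wide handle mid [ 0.527 -0.088  0.15 ]
yellow [ 0.543 -0.255  0.15 ]
red [ 0.563 -0.075  0.15 ]
wide cover end [ 0.665 -0.06   0.03 ]
tin [0.802 0.062 0.043]
```

```bash
python3 - <<'E'
from h import *
c=load('side0')['pixels'][100:310,180:340]
cv2.imwrite('pics/crop1.png',cv2.resize(cv2.cvtColor(c,cv2.COLOR_RGB2BGR),(456,598),interpolation=cv2.INTER_CUBIC))
E
```

```text
(no output)
```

View pics/crop1.png

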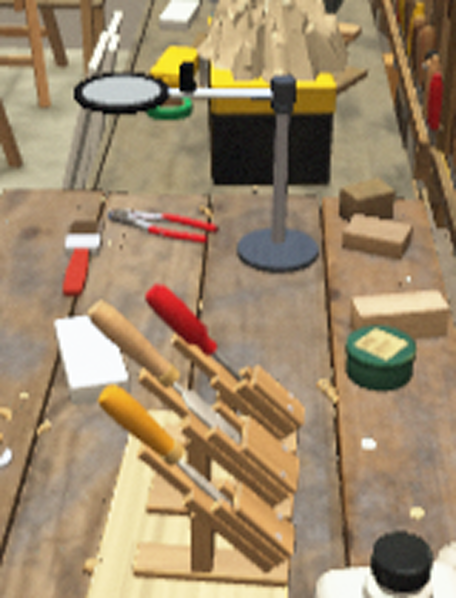

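Emit:
servo_tool(
  commands=[
    [1, [0, 0, -0.2], 0.035],
    [1, [0, 0, -0.25], 0.035],
    [1, [0, 0, -0.25], 0.034],
    [1, [0, 0, -0.25], 0],
    [1, [0.1, -0.2, -0.1], 0],
    [1, [0.1, -0.2, -0.1], 0],
    [1, [0.1, -0.2, -0.1], 0],
    [1, [0.1, -0.2, 0], 0],
  ],
)

```text
time: 0.82
ee_pos: [0.2609, -0.4717, 0.405]
orientation: [1.0, -0.001, 0.001, 0.002]
force: [1.3, -0.6, 0.2]
grip_width: 0.0918
gripper_force: 0.0
```

Emit:
servo_tool(
  commands=[
    [1, [0.15, -0.22, 0], 0],
    [1, [0.15, -0.22, 0], 0],
    [1, [0.15, -0.22, 0], 0],
    [1, [0.15, -0.22, 0], 0],
    [1, [0.15, -0.22, 0], 0],
    [1, [0.15, -0.22, 0], 0],
    [1, [0.15, -0.22, 0], 0],
    [1, [0.15, -0.22, 0], 0],
  ],
)

```text
time: 1.48
ee_pos: [0.441, -0.2065, 0.4021]
orientation: [1.0, -0.001, 0.0, 0.0]
force: [1.0, -1.6, 0.1]
grip_width: 0.0921
gripper_force: 0.0
```

```bash
python3 - <<'E'
from h import *
c=grab('wrist','w1');print(np.round(c['origin'],3),R.from_quat(c['orientation']).as_matrix().round(2).tolist(),arm.read_state()['ee_pos'])
E
```

```text
[ 0.521 -0.207  0.572] [[-0.0, 0.96, 0.28], [-1.0, -0.0, 0.0], [0.0, -0.28, 0.96]] [ 0.44429815 -0.20135285  0.40194833]
```

View pics/w1.png

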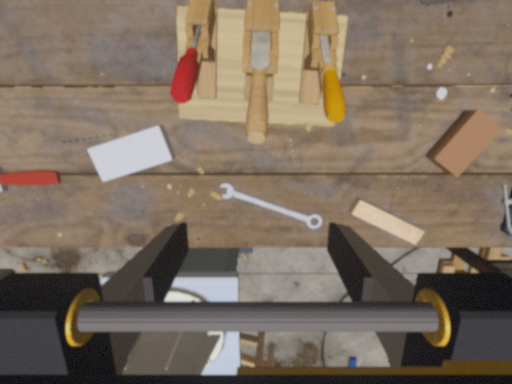

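Emit:
servo_tool(
  commands=[
    [1, [0.22, -0.15, 0], 0],
    [1, [0.22, -0.15, 0], 0],
    [1, [0.22, -0.15, -0.05], 0],
    [1, [0.22, -0.15, -0.05], 0],
    [1, [0.22, 0, -0.05], 0],
    [1, [0.1, 0, 0], 0],
    [1, [0, 0, 0], 0],
    [1, [0, 0, 0], 0],
  ],
)

```text
time: 2.2
ee_pos: [0.6203, -0.1186, 0.4234]
orientation: [1.0, -0.0, -0.001, -0.0]
force: [0.7, 0.3, 0.0]
grip_width: 0.092
gripper_force: 0.0
```

```bash
python3 - <<'E'
from h import *
c=grab('wrist','w2');print(np.round(c['origin'],3),arm.read_state()['ee_pos'])
E
```

```text
[ 0.701 -0.119  0.593] [ 0.61958513 -0.11875398  0.42382178]
```

Emit:
servo_tool(
  commands=[
    [1, [0.05, -0.25, 0], 0],
    [1, [0.05, -0.25, 0], 0],
    [1, [0.05, -0.25, 0], 0],
    [1, [0.05, -0.25, 0], 0],
    [1, [0.05, -0.25, 0], 0],
    [1, [0.05, -0.25, 0], 0],
    [1, [0, 0, 0], 0],
    [1, [0, 0, 0], 0],
  ],
)

```text
time: 2.92
ee_pos: [0.6646, 0.1073, 0.4245]
orientation: [1.0, 0.001, -0.0, 0.0]
force: [-0.7, 0.0, -0.7]
grip_width: 0.0918
gripper_force: 0.0
```

```bash
python3 - <<'E'
from h import *
c=grab('wrist','w3');print(np.round(c['origin'],3),arm.read_state()['ee_pos'])
a=np.vstack([load('w2')['pixels'][:300],c['pixels'][:300]])
cv2.imwrite('pics/st.png',cv2.cvtColor(a,cv2.COLOR_RGB2BGR))
E
```

```text
[0.745 0.107 0.594] [0.66468709 0.10593499 0.42472132]
```

View pics/st.png

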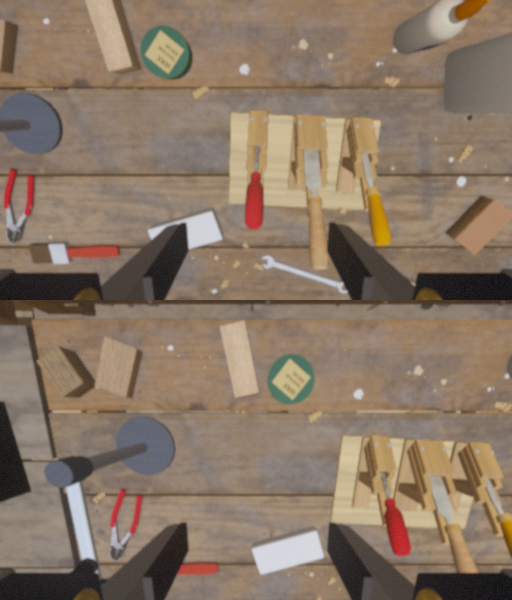

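```bash
python3 - <<'E'
from h import *
s,w1,w2,w3=[load(n) for n in('side0','w1','w2','w3')]
def P(n,*o): p,e=tri(*o); print(n,p.round(3),e)
P('hend',(w1,257,138),(w2,320,267),(s,213,208.5))
P('hend w',(w1,257,138),(w2,320,267))
P('ferr',(w1,259.5,71),(w2,313,197),(s,242,233))
P('ferr w',(w1,259.5,71),(w2,313,197))
print('foot',plane(w3,145,145,0),plane(w2,29,125,0),plane(s,278,187,0))
P('hub',(w3,62,170),(s,279.6,128))
print('hubtop',plane(w3,62,170,.274))
P('lens?',(s,222.8,132.3))if 0 else print('lens side',plane(s,222.8,132.3,.25),'knob side top',plane(s,245.6,123.5,.294),'knob w3',plane(w3,88,266,.294))
print('tin',plane(w3,291,79,.043),plane(w2,165,52,.043))
E
```

```text
hend [ 0.491 -0.207  0.243] [0.0003, 0.001, 0.0013]
hend w [ 0.491 -0.207  0.244] [0.0002, 0.0002]
ferr [ 0.57  -0.209  0.165] [0.002, 0.0023, 0.0005]
ferr w [ 0.57  -0.208  0.169] [0.002, 0.002]
foot [0.67494267 0.3408299  0.        ] [0.67107686 0.34691098 0.        ] [0.67713636 0.34554094 0.        ]
hub [0.676 0.337 0.266] [0.0008, 0.0008]
hubtop [0.67847921 0.33159195 0.274     ]
lens side [0.45672531 0.32214487 0.25      ] knob side top [0.54644462 0.30549355 0.294     ] knob w3 [0.56585437 0.30898578 0.294     ]
tin [0.79935512 0.04571411 0.043     ] [0.79873375 0.04407849 0.043     ]
```

Emit:
servo_tool(
  commands=[
    [1, [-0.18, -0.16, 0], 0],
    [1, [-0.18, -0.16, 0], 0],
    [1, [-0.18, -0.16, 0], 0],
    [1, [-0.18, -0.16, 0], 0],
    [1, [-0.18, -0.16, 0], 0],
    [1, [-0.18, -0.16, 0], 0],
    [1, [0, 0, 0], 0],
    [1, [0, 0, 0], 0],
  ],
)

```text
time: 3.63
ee_pos: [0.5028, 0.2496, 0.4254]
orientation: [1.0, -0.0, 0.001, -0.0]
force: [0.4, 0.0, -0.2]
grip_width: 0.0919
gripper_force: 0.0
```

```bash
python3 - <<'E'
from h import *
c=grab('wrist','w4');print(np.round(c['origin'],3),arm.read_state()['ee_pos'])
a=c['pixels'][:300]
s=grab('side','s4')['pixels'][90:200,150:320]
a=np.vstack([a,cv2.resize(s,(512,300))[:300]])
cv2.imwrite('pics/st2.png',cv2.cvtColor(a,cv2.COLOR_RGB2BGR))
E
```

```text
[0.583 0.249 0.595] [0.5036806  0.2490978  0.42520451]
```

View pics/st2.png

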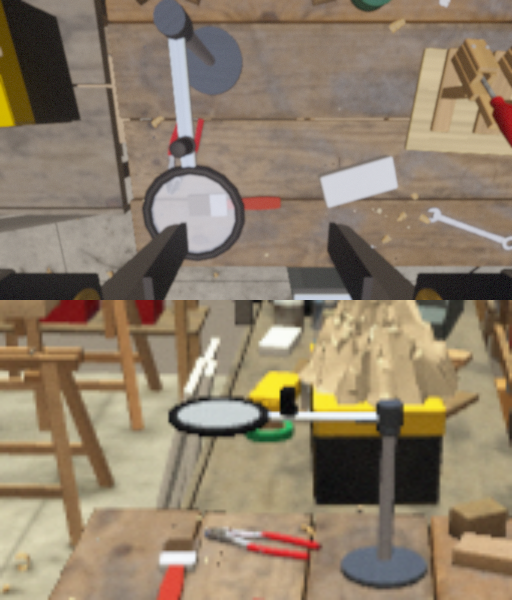

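```bash
python3 - <<'E'
from h import *
s,w=load('side0'),load('w4')
print('knob top',tri((w,181,147),(s,246,123.3)), plane(w,181,147,.294))
print('hub top',tri((w,172,16),(s,279.4,125)), plane(w,172,16,.274))
print('lens',tri((w,194,212),(s,222.8,132.3)), plane(w,194,212,.25))
E
```

```text
knob top (array([0.54541744, 0.33232121, 0.28478215]), [0.0006, 0.0006]) [0.54589937 0.32984796 0.294     ]
hub top (array([0.67309626, 0.33295454, 0.28001481]), [0.001, 0.001]) [0.67373171 0.33437376 0.274     ]
lens (array([0.45535521, 0.3320948 , 0.24599743]), [0.0, 0.0]) [0.45677197 0.331146   0.25      ]
```

Emit:
servo_tool(
  commands=[
    [1, [0.1, -0.18, 0], 0],
    [1, [0.1, -0.18, 0], 0],
    [1, [0.083, -0.187, 0], 0],
    [1, [0, 0, 0.2], 0],
    [1, [0, 0, 0.2], 0],
    [1, [0, 0, 0.1], 0],
    [1, [0, 0, 0], 0],
    [1, [0, 0, 0], 0],
  ],
)

```text
time: 4.4
ee_pos: [0.5472, 0.3311, 0.349]
orientation: [1.0, -0.001, -0.001, 0.001]
force: [-0.1, 0.3, 0.6]
grip_width: 0.0919
gripper_force: 0.0
```

```bash
python3 - <<'E'
from h import *
c=grab('wrist','w5');s=grab('side','s5')
print(arm.read_state()['ee_pos'],arm.read_state()['joint_pos'])
cv2.imwrite('pics/st3.png',cv2.cvtColor(np.vstack([c['pixels'][100:384],cv2.resize(s['pixels'][80:180,170:340],(512,300))]),cv2.COLOR_RGB2BGR))
E
```

```text
[0.54761941 0.33199779 0.35116016] [ 5.42747078e-01  2.83480597e-01  1.43139982e+00 -1.48148390e-04
  1.42470576e+00  2.11589187e+00]
```

View pics/st3.png

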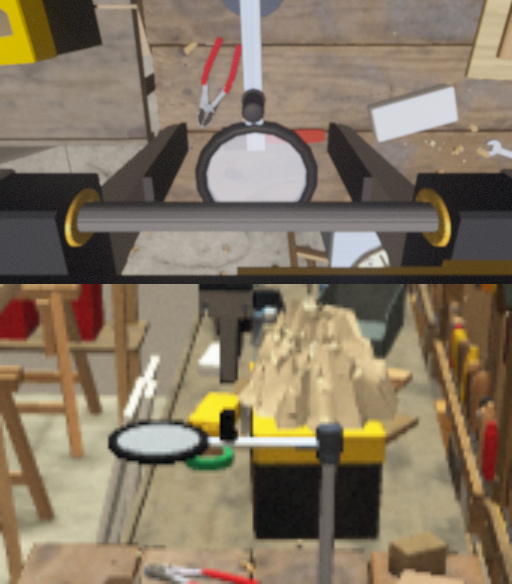

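Emit:
servo_tool(
  commands=[
    [1, [0, 0, 0.2], 0],
    [1, [0, 0, 0.2], 0],
    [1, [0, 0, 0.17], 0],
    [0, [0, 0, 0], 0],
    [0, [0, 0, 0], 0],
    [0, [0, 0, 0], 0],
    [0, [0, 0, 0], 0],
    [0, [0, 0, 0], 0],
  ],
  newtons=20,
)

```text
time: 5.17
ee_pos: [0.5473, 0.3331, 0.2664]
orientation: [1.0, -0.0, 0.001, -0.001]
force: [-0.0, 0.3, 0.4]
grip_width: 0.0609
gripper_force: 0.0
```

Emit:
servo_tool(
  commands=[
    [0, [0, 0, 0], 0],
    [0, [0, 0, 0], 0],
    [0, [0, 0, 0], 0],
    [0, [0, 0, 0], 0],
  ],
)

```text
time: 5.5
ee_pos: [0.5464, 0.3326, 0.2643]
orientation: [1.0, -0.0, 0.0, -0.0]
force: [-0.0, 0.2, -0.9]
grip_width: 0.0336
gripper_force: 0.0
```

Emit:
servo_tool(
  commands=[
    [0, [0, 0, 0], 0],
    [0, [0, 0, 0], 0],
    [0, [0, 0, 0], 0],
    [0, [0, 0, 0], 0],
    [0, [0.0033, 0.0755, 0], -0.0278],
    [0, [0.0033, 0.0755, 0], -0.0278],
  ],
)

```text
time: 6.0
ee_pos: [0.5493, 0.3106, 0.2641]
orientation: [0.996, 0.089, 0.001, -0.0]
force: [8.3, 3.2, -5.2]
grip_width: 0.0197
gripper_force: 20.0
```

Emit:
servo_tool(
  commands=[
    [0, [0.0033, 0.0755, 0], -0.0278],
    [0, [0.0033, 0.0755, 0], -0.0278],
    [0, [0.0033, 0.0755, 0], -0.0278],
    [0, [0.0033, 0.0755, 0], -0.0278],
    [0, [0.0033, 0.0755, 0], -0.0278],
    [0, [0.0033, 0.0755, 0], -0.0278],
    [0, [0.0033, 0.0755, 0], -0.0278],
  ],
)

```text
time: 6.58
ee_pos: [0.5882, 0.2439, 0.2643]
orientation: [0.923, 0.384, 0.005, -0.002]
force: [15.4, 19.2, -12.0]
grip_width: 0.0194
gripper_force: 20.0
```

Emit:
servo_tool(
  commands=[
    [0, [0.0133, 0.0755, 0], -0.0278],
    [0, [0.0133, 0.0755, 0], -0.0278],
    [0, [0.0033, 0.0755, 0], -0.0278],
    [0, [0, 0, 0], 0],
  ],
)

```text
time: 6.92
ee_pos: [0.6167, 0.2247, 0.2643]
orientation: [0.865, 0.502, 0.004, -0.001]
force: [7.4, 14.8, -4.3]
grip_width: 0.0198
gripper_force: 20.0
```

Emit:
servo_tool(
  commands=[
    [0, [0.0103, 0.0755, 0], -0.0278],
    [0, [0.0083, 0.0755, 0], -0.0278],
    [0, [0.0033, 0.0755, 0], -0.0278],
    [0, [0.0033, 0.0755, 0], -0.0278],
    [0, [0.0033, 0.0755, 0], -0.0278],
    [0, [0, 0, 0], 0],
    [0, [0, 0, 0], 0],
  ],
)

```text
time: 7.5
ee_pos: [0.659, 0.2127, 0.2637]
orientation: [0.737, 0.676, -0.004, -0.009]
force: [-38.9, 21.4, 16.6]
grip_width: 0.0202
gripper_force: 20.0
```

Emit:
servo_tool(
  commands=[
    [0, [0, 0.07, 0], 0],
    [0, [0, 0, 0], 0],
    [0, [0, 0, 0], 0],
  ],
)

```text
time: 7.75
ee_pos: [0.6688, 0.2119, 0.2635]
orientation: [0.737, 0.676, -0.005, -0.009]
force: [-37.9, 20.1, 15.4]
grip_width: 0.0402
gripper_force: 20.0
```

```bash
python3 - <<'E'
from h import *
c=grab('wrist','w6');s=grab('side','s6')
st=arm.read_state();print(st['ee_pos'],st['force'],st['grip_width'])
cv2.imwrite('pics/st4.png',cv2.cvtColor(np.vstack([c['pixels'][100:384],cv2.resize(s['pixels'][60:200,180:419],(512,300))]),cv2.COLOR_RGB2BGR))
E
```

```text
[0.66850559 0.21185763 0.26352124] [-37.3564419   20.55149612  14.44497491] 0.038903703925027996
```

View pics/st4.png

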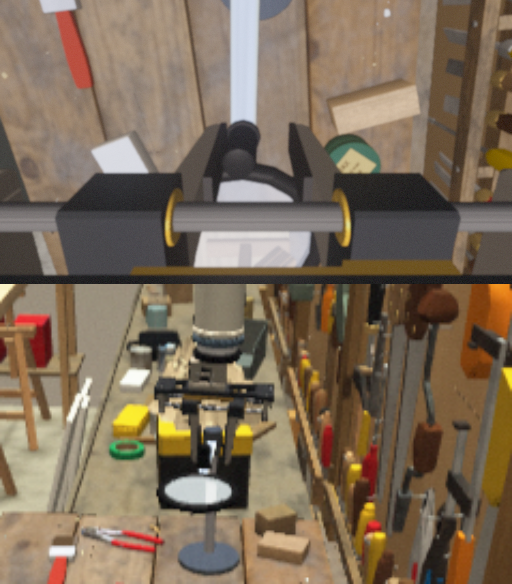

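Emit:
servo_tool(
  commands=[
    [0.7, [0, -0.04, 0], 0],
    [0.7, [0, 0, 0], 0],
    [0.7, [0, 0, 0], 0],
    [0.7, [0, 0, 0], 0],
    [0.7, [0, 0, 0], 0],
    [0.7, [0, 0, -0.2], 0],
    [0.7, [0, 0, -0.25], 0],
    [0.7, [0, 0, -0.25], 0],
  ],
)

```text
time: 8.52
ee_pos: [0.6721, 0.2059, 0.3692]
orientation: [0.737, 0.675, -0.001, -0.0]
force: [0.8, 1.2, 1.4]
grip_width: 0.064
gripper_force: 0.0
```

Emit:
servo_tool(
  commands=[
    [1, [-0.2, 0, -0.22], 0],
    [1, [-0.2, 0, -0.22], 0],
    [1, [-0.2, 0, 0], 0],
    [1, [0, 0, 0], 0],
    [1, [0, 0, 0], 0],
  ],
)

```text
time: 8.93
ee_pos: [0.6651, 0.1191, 0.4312]
orientation: [0.738, 0.675, 0.0, 0.0]
force: [0.1, -0.7, -0.4]
grip_width: 0.0919
gripper_force: 0.0
```

```bash
python3 - <<'E'
from h import *
c=grab('wrist','w7');s=grab('side','s7')
st=arm.read_state();print(st['ee_pos'],st['force'],st['grip_width'],st['joint_pos'])
cv2.imwrite('pics/st5.png',cv2.cvtColor(np.vstack([c['pixels'][:300],cv2.resize(s['pixels'][60:200,180:419],(512,300))]),cv2.COLOR_RGB2BGR))
E
```

```text
[0.66479689 0.12093598 0.42986702] [0.98900276 0.02668581 0.1191811 ] 0.09181357358614854 [1.77516706e-01 3.22882358e-01 1.21757443e+00 3.94669548e-04
 1.60225057e+00 2.65101600e-01]
```

View pics/st5.png

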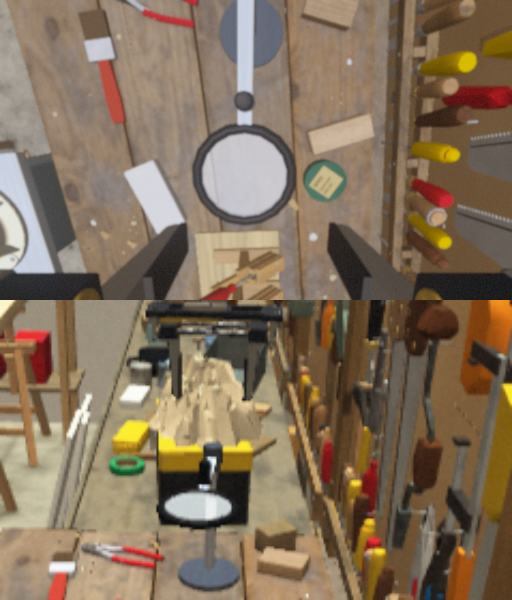

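```bash
python3 - <<'E'
from h import *
s,w=load('s7'),load('w7')
L=tri((w,244,174),(s,272,156.8))[0];Lw=plane(w,244,174,.25);k=plane(w,244,100,.294);b=plane(w,246,2,.254)
print('lens',L,Lw,'knob',k,tri((w,244,100),(s,278,135)),'bar',b)
for q in(L,Lw,k):
  for h in ([.675,.337],[.678,.342]): print(np.arctan2(-(q[1]-h[1]),-(q[0]-h[0])))
E
```

```text
lens [0.64893176 0.12108535 0.24560734] [0.64939411 0.12202786 0.25      ] knob [0.66035249 0.20902173 0.294     ] (array([0.66416244, 0.20903765, 0.29004401]), [0.004, 0.004]) bar [0.67104232 0.30917547 0.254     ]
1.450643883894865
1.439966607411918
1.4522423019174013
1.4414788047220455
1.456839098396386
1.4388575621682582
```

Emit:
servo_tool(
  commands=[
    [0, [0.18, -0.16, 0], 0],
    [0, [0.18, -0.16, 0], 0],
    [0, [0.19, -0.16, 0], 0],
    [0, [0, 0, 0.25], 0],
    [0, [0, 0, 0.25], 0],
    [0, [0, 0, 0.25], 0],
    [0, [0, 0, 0.25], 0],
    [0, [0, 0, 0.06], 0],
  ],
)

```text
time: 9.7
ee_pos: [0.5966, 0.2094, 0.2645]
orientation: [0.737, 0.676, -0.005, -0.002]
force: [-0.7, -0.0, -0.8]
grip_width: 0.0405
gripper_force: 0.0
```

Emit:
servo_tool(
  commands=[
    [0, [0, 0, 0], 0],
    [0, [0, 0, 0], 0],
    [0, [0, 0, 0], 0],
    [0, [0, 0, 0], 0],
    [0, [0, 0.06, 0], 0],
    [0, [0, 0.06, 0], 0],
    [0, [0, 0, 0], 0],
  ],
)

```text
time: 10.28
ee_pos: [0.6204, 0.2075, 0.2726]
orientation: [0.737, 0.675, 0.001, 0.001]
force: [-0.6, -0.2, -0.3]
grip_width: 0.0003
gripper_force: 0.0
```

Emit:
servo_tool(
  commands=[
    [0, [0, 0.05, 0], 0],
    [0, [0, 0.05, 0], 0],
    [0, [0, 0, 0], 0],
  ],
)

```text
time: 10.53
ee_pos: [0.6335, 0.2062, 0.2715]
orientation: [0.737, 0.676, -0.001, -0.001]
force: [-0.8, 0.2, 0.4]
grip_width: 0.0004
gripper_force: 0.5
```

Emit:
servo_tool(
  commands=[
    [0, [0, 0.03, 0], 0],
    [0, [0, 0.03, 0], 0],
    [0, [0, 0, 0], 0],
  ],
)

```text
time: 10.78
ee_pos: [0.6343, 0.2061, 0.2715]
orientation: [0.737, 0.676, -0.007, -0.006]
force: [-35.2, 1.6, 18.3]
grip_width: 0.0003
gripper_force: 18.6
```

Emit:
servo_tool(
  commands=[
    [0, [0, 0.03, 0], 0],
    [0, [0, 0.03, 0], 0],
    [0, [0, 0, 0], 0],
  ],
)

```text
time: 11.03
ee_pos: [0.6346, 0.206, 0.2715]
orientation: [0.736, 0.676, -0.013, -0.012]
force: [-71.1, 2.2, 36.2]
grip_width: 0.0004
gripper_force: 37.4
```

Emit:
servo_tool(
  commands=[
    [0, [0, -0.1, 0], 0],
    [0, [0, -0.15, 0], 0],
    [0, [0, 0, -0.25], 0],
    [0, [0, 0, -0.25], 0],
    [0.6, [0, 0, -0.25], 0.0363],
    [0.6, [0, 0, -0.25], 0.0363],
    [0.6, [0, 0, -0.2], 0.0363],
    [0.6, [0, 0, 0], 0.0363],
  ],
)

```text
time: 11.7
ee_pos: [0.6157, 0.2086, 0.4595]
orientation: [0.872, 0.489, 0.005, 0.001]
force: [-0.3, -0.1, 0.0]
grip_width: 0.0249
gripper_force: 0.0
```

Emit:
servo_tool(
  commands=[
    [0.6, [0, 0, 0], 0.0363],
    [0.6, [0, 0, 0], 0.0363],
    [0.6, [0, 0, 0], 0.0363],
    [0.6, [0, 0, 0], 0.0363],
    [0.6, [0, 0, 0], 0.0363],
    [0.6, [0, 0, 0], 0.0363],
    [0.6, [0, 0, 0], 0.0363],
    [0.6, [0, 0, 0], 0.0363],
  ],
)

```text
time: 12.37
ee_pos: [0.6141, 0.208, 0.4517]
orientation: [0.999, 0.055, 0.0, 0.0]
force: [0.2, 0.2, -0.3]
grip_width: 0.0552
gripper_force: 0.0
```

Emit:
servo_tool(
  commands=[
    [0.6, [0, 0, 0], 0.0363],
    [0.6, [0, 0.25, 0], 0],
    [0.6, [0, 0.25, 0], 0],
    [0.6, [0, 0.25, 0], 0],
    [0.6, [0, 0.25, 0], 0],
    [0.6, [0, 0.25, 0], 0],
    [0.6, [0, 0.25, 0], 0],
    [0.6, [0, 0.25, 0], 0],
  ],
)

```text
time: 13.03
ee_pos: [0.614, -0.0564, 0.4519]
orientation: [1.0, 0.001, 0.0, 0.0]
force: [0.4, -0.6, 0.2]
grip_width: 0.0552
gripper_force: 0.0
```

Emit:
servo_tool(
  commands=[
    [0.6, [-0.1, 0.2, 0], 0],
    [0.6, [-0.1, 0.2, 0], 0],
    [0.6, [-0.1, 0.2, 0.1], 0],
    [0.6, [-0.1, 0.2, 0.1], 0],
    [0.6, [-0.12, 0.17, 0.2], 0],
    [0.6, [0, 0, 0.2], 0],
    [0.6, [0, 0, 0.2], 0],
    [0.6, [0, 0, 0], 0],
  ],
)

```text
time: 13.7
ee_pos: [0.5341, -0.199, 0.3273]
orientation: [1.0, -0.0, -0.004, -0.001]
force: [-0.9, -0.7, -0.6]
grip_width: 0.0548
gripper_force: 0.0
```

```bash
python3 - <<'E'
from h import *
c=grab('wrist','w8');s=grab('side','s8')
st=arm.read_state();print(st['ee_pos'],st['grip_width'])
cv2.imwrite('pics/st6.png',cv2.cvtColor(np.vstack([c['pixels'][:300],cv2.resize(s['pixels'][150:290,160:399],(512,300))]),cv2.COLOR_RGB2BGR))
g=plane(c,0,0,0)
for z in(.199,): 
  print(proj(c,[.536,-.207,z]),proj(s,[.536,-.207,z]),proj(c,[.491,-.207,.2435]),proj(c,[.570,-.208,.166]),proj(s,[.491,-.207,.2435]))
E
```

```text
[ 0.53681254 -0.19914961  0.33294931] 0.05542121149446889
[264.52089413 184.37837112] [229.57397777 222.05365492] [265.16069093 240.36185324] [264.98345168 148.83036878] [212.52761303 208.06837058]
```

View pics/st6.png

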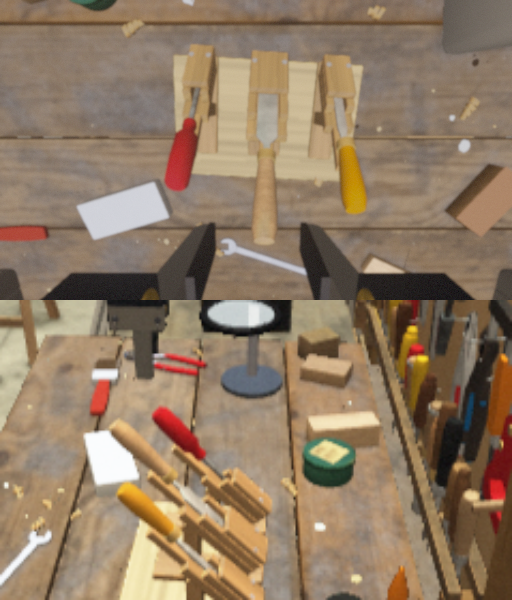

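Emit:
servo_tool(
  commands=[
    [0.6, [0, 0.05, 0.1], 0],
    [0.6, [0, 0, 0.2], 0],
    [0.6, [0, 0, 0.2], 0],
    [0.6, [0, 0, 0.2], 0],
    [0.6, [0, 0, 0.2], 0],
    [0.6, [0, 0, 0.12], 0],
    [0.6, [0, 0, 0], 0],
    [0.6, [0, 0, 0], 0],
  ],
  newtons=40,
)

```text
time: 14.47
ee_pos: [0.5382, -0.2067, 0.1814]
orientation: [1.0, 0.001, 0.001, 0.0]
force: [0.8, 0.5, 0.6]
grip_width: 0.0555
gripper_force: 0.0
```

Emit:
servo_tool(
  commands=[
    [0, [0, 0, 0], 0],
    [0, [0, 0, 0], 0],
    [0, [0, 0, 0], 0],
    [0, [0, 0, 0], 0],
    [0, [0, 0, 0], 0],
    [0, [0, 0, 0], 0],
  ],
)

```text
time: 14.97
ee_pos: [0.5372, -0.2069, 0.1806]
orientation: [1.0, 0.001, 0.0, 0.0]
force: [-1.2, -0.9, 3.7]
grip_width: 0.0221
gripper_force: 39.8
```

Emit:
servo_tool(
  commands=[
    [0, [-0.03, 0, -0.03], 0],
    [0, [-0.06, 0, -0.06], 0],
    [0, [-0.07, 0, -0.07], 0],
    [0, [-0.07, 0, -0.07], 0],
  ],
)

```text
time: 15.3
ee_pos: [0.5011, -0.2063, 0.2149]
orientation: [1.0, 0.001, -0.001, -0.0]
force: [0.4, -0.2, -1.2]
grip_width: 0.0218
gripper_force: 39.7
```

Emit:
servo_tool(
  commands=[
    [0, [-0.07, 0, -0.07], 0],
    [0, [-0.07, 0, -0.07], 0],
    [0, [-0.07, 0, -0.07], 0],
    [0, [-0.07, 0, -0.07], 0],
    [0, [-0.07, 0, -0.07], 0],
    [0, [-0.07, 0, -0.07], 0],
    [0, [-0.07, 0, -0.07], 0],
    [0, [0, 0, 0], 0],
  ],
)

```text
time: 15.97
ee_pos: [0.4273, -0.2067, 0.29]
orientation: [1.0, 0.0, 0.001, 0.0]
force: [0.7, 0.1, -1.0]
grip_width: 0.0223
gripper_force: 39.7
```

Emit:
servo_tool(
  commands=[
    [0, [-0.05, 0, -0.2], 0],
    [0, [-0.05, 0, -0.2], 0],
    [0, [-0.04, 0, -0.2], 0],
    [0, [-0.04, 0, -0.2], 0],
    [0, [0, -0.1, -0.14], 0],
    [0, [0, -0.2, 0], 0],
    [0, [0, -0.2, 0], 0],
    [0, [0, -0.2, 0], 0],
  ],
)

```text
time: 16.63
ee_pos: [0.4012, -0.1007, 0.4287]
orientation: [1.0, -0.0, -0.0, -0.0]
force: [1.5, 0.2, -1.6]
grip_width: 0.0224
gripper_force: 39.7
```

Emit:
servo_tool(
  commands=[
    [0, [0, -0.2, 0], 0],
    [0, [0, -0.2, 0], 0],
    [0, [0, -0.2, 0], 0],
    [0, [0, -0.2, 0], 0],
    [0, [0, -0.2, 0], 0],
    [0, [0, -0.2, 0], 0],
    [0, [0, -0.2, 0], 0],
    [0, [0, -0.1, 0], 0],
  ],
)

```text
time: 17.3
ee_pos: [0.4006, 0.1259, 0.4283]
orientation: [1.0, 0.001, -0.001, -0.0]
force: [0.7, -0.2, -1.8]
grip_width: 0.0222
gripper_force: 39.6
```

```bash
python3 - <<'E'
from h import *
s=grab('side','s9');st=arm.read_state();p=st['ee_pos'];print(p,st['force'])
b=load('s8')['pixels'].astype(int);d=(abs(s['pixels'].astype(int)-b).sum(2)>60).astype(np.uint8)
g=np.array(p)+[0,0,.019]
for a in(30,45,60,75):
  a=np.radians(a);e=g+.203*np.array([np.cos(a),0,-np.sin(a)])
  print(np.degrees(a),proj(s,e).round(),proj(s,g).round())
u,v=proj(s,g).astype(int)
for y in range(v-20,v+110,5): 
  r=np.where(d[y,u-70:u+130])[0]+u-70; print(y,(r.min(),r.max(),len(r)) if len(r) else '-',end='; ')
E
```

```text
[0.40078997 0.12697064 0.42816029] [-0.25447614  1.82357971 -1.65385933]
29.999999999999996 [251. 128.] [196.  97.]
45.0 [241. 140.] [196.  97.]
59.99999999999999 [229. 148.] [196.  97.]
75.0 [215. 153.] [196.  97.]
77 (np.int64(180), np.int64(244), 53); 82 (np.int64(187), np.int64(243), 31); 87 (np.int64(180), np.int64(242), 43); 92 (np.int64(184), np.int64(242), 32); 97 (np.int64(189), np.int64(243), 37); 102 (np.int64(192), np.int64(243), 28); 107 (np.int64(199), np.int64(240), 36); 112 (np.int64(209), np.int64(242), 31); 117 (np.int64(211), np.int64(240), 30); 122 (np.int64(214), np.int64(242), 28); 127 (np.int64(218), np.int64(242), 24); 132 (np.int64(219), np.int64(242), 24); 137 (np.int64(217), np.int64(241), 24); 142 (np.int64(215), np.int64(240), 25); 147 (np.int64(210), np.int64(238), 29); 152 (np.int64(210), np.int64(238), 29); 157 (np.int64(210), np.int64(238), 28); 162 (np.int64(211), np.int64(237), 26); 167 (np.int64(222), np.int64(233), 12); 172 (np.int64(222), np.int64(233), 12); 177 (np.int64(224), np.int64(231), 8); 182 (np.int64(223), np.int64(231), 9); 187 (np.int64(224), np.int64(230), 6); 192 -; 197 -; 202 -;
```

```bash
cat > blade.py <<'E'
from h import *
def blade(name):
    s=grab('side',name);st=arm.read_state();g=np.array(st['ee_pos'])+[0,0,.019]
    d=np.ones((384,512),bool)
    for n in('side0','s8','s7'): d&=abs(s['pixels'].astype(int)-load(n)['pixels'].astype(int)).sum(2)>45
    d=cv2.morphologyEx(d.astype(np.uint8),cv2.MORPH_OPEN,np.ones((2,2)))
    u,v=proj(s,g).astype(int);print('tcp',st['ee_pos'],'F',st['force'],'grasp px',u,v)
    for a in(0,15,30,45,60): 
        a=np.radians(a);print(round(np.degrees(a)),proj(s,g+.203*np.array([np.cos(a),0,-np.sin(a)])).round().tolist(),end=' ')
    print()
    for y in range(v-30,v+80,3):
        x0=max(u-45,0);print('%3d '%y+''.join('#' if q else '.' for q in d[y,x0:u+90:2]))
E
python3 -c "
import blade;blade.blade('s10')"
```

```text
tcp [0.40082574 0.1251798  0.42815405] F [ 1.39075265 -0.52058598 -0.92019719] grasp px 195 97
0 [259.0, 98.0] 15 [257.0, 114.0] 30 [251.0, 128.0] 45 [241.0, 140.0] 60 [229.0, 148.0] 
 67 ..................############......................................
 70 ...............###############......................................
 73 ...............##############.......................................
 76 ................##.#########........................................
 79 ...............###########..........................................
 82 ...............###########..........................................
 85 ................##########..........................................
 88 ................#.###..###..........................................
 91 ...................###.###..........................................
 94 .......................###..........................................
 97 ...................###..##..........................................
100 ......................####..........................................
103 ..........................##........
[... 1084 characters left out ...]
...........................................
151 ....................................................................
154 ....................................................................
157 ....................................................................
160 ....................................................................
163 ....................................................................
166 ....................................................................
169 ....................................................................
172 ....................................................................
175 ....................................................................
```

Emit:
servo_tool(
  commands=[
    [0, [0, 0.02, 0.2], 0],
    [0, [0, 0, 0.25], 0],
    [0, [0, 0, 0.25], 0],
    [0, [0, 0, 0.25], 0],
    [0, [0, 0, 0.25], 0],
    [0, [0, 0, 0.25], 0],
    [0, [0, 0, 0.25], 0],
    [0, [0, 0, 0], 0],
  ],
  newtons=20,
)

```text
time: 18.07
ee_pos: [0.3967, 0.1179, 0.1682]
orientation: [1.0, 0.0, -0.005, 0.002]
force: [-1.7, -0.8, -2.9]
grip_width: 0.0228
gripper_force: 19.8
```

Emit:
servo_tool(
  commands=[
    [0, [0, 0, 0.1], 0],
    [0, [0, 0, 0.1], 0],
    [0, [-0.03, 0, 0.07], 0],
    [0, [-0.03, 0, 0.07], 0],
    [0, [-0.03, 0, 0.07], 0],
    [0, [0, 0, 0], 0],
  ],
)

```text
time: 18.57
ee_pos: [0.3872, 0.1195, 0.1125]
orientation: [1.0, 0.0, -0.001, 0.0]
force: [-0.7, -0.8, -1.5]
grip_width: 0.0225
gripper_force: 19.9
```

Emit:
servo_tool(
  commands=[
    [0, [-0.03, 0, 0.07], 0],
    [0, [-0.03, 0, 0.07], 0],
    [0, [-0.03, 0, 0.07], 0],
    [0, [-0.03, 0, 0.07], 0],
    [0, [0, 0, 0], 0],
  ],
)

```text
time: 18.98
ee_pos: [0.3696, 0.1198, 0.0706]
orientation: [1.0, 0.001, -0.001, 0.0]
force: [-0.9, -0.3, -0.4]
grip_width: 0.0228
gripper_force: 20.0
```

```bash
python3 -c "
import blade;blade.blade('s11')"
```

```text
tcp [0.37036417 0.12003961 0.07121711] F [-0.13075685 -0.38391225 -0.61545194] grasp px 194 194
0 [250.0, 195.0] 15 [248.0, 208.0] 30 [243.0, 219.0] 45 [235.0, 228.0] 60 [224.0, 234.0] 
164 ...................##########.......................................
167 ...................##########.......................................
170 ...................#########........................................
173 ..................##########........................................
176 .................###########........................................
179 ...............############.........................................
182 ...............############.........................................
185 ...............###########..........................................
188 ...............##########...........................................
191 .....................#####..........................................
194 ................##########..........................................
197 ....................#########.......................................
200 ......................#######.....
[... 1086 characters left out ...]
........................#####..............
248 ...................................................#####............
251 ....................................................#..###..........
254 ........................................................###.........
257 ....................................................................
260 ....................................................................
263 ....................................................................
266 ....................................................................
269 ....................................................................
272 ....................................................................
```

Emit:
servo_tool(
  commands=[
    [0, [-0.02, 0, 0.07], 0],
    [0, [-0.02, 0, 0.07], 0],
    [0, [-0.01, 0, 0.07], 0],
    [0, [0, 0, 0.07], 0],
    [0, [0, 0, 0.05], 0],
    [0, [0, 0, 0.04], 0],
    [0, [0, 0, 0], 0],
    [0, [0, 0, 0], 0],
  ],
)

```text
time: 19.7
ee_pos: [0.3634, 0.1204, 0.0153]
orientation: [1.0, 0.001, 0.0, -0.0]
force: [0.4, -0.2, 0.6]
grip_width: 0.0224
gripper_force: 20.0
```

```bash
python3 -c "
import blade;blade.blade('s12')"|head -25
```

```text
tcp [0.36337005 0.12042371 0.01540766] F [ 0.95856198 -0.05573403 -0.25475622] grasp px 193 206
0 [248.0, 208.0] 15 [247.0, 220.0] 30 [241.0, 231.0] 45 [233.0, 239.0] 60 [223.0, 246.0] 
176 ...................######.###.......................................
179 ...................##########.......................................
182 ...................##########.......................................
185 ...................#########........................................
188 ..................##########........................................
191 .................##########.........................................
194 ................###########.........................................
197 ................###########.........................................
200 ................##########..........................................
203 ................##########..........................................
206 ..............###############.......................................
209 ..............##############################.....##.................
212 .................####.###.......########...#........................
215 ......................###........#######............................
218 ...................................#######..........................
221 ....................................#######.........................
224 ......................................######........................
227 .......................................######.......................
230 .........................................#######....................
233 ...........................................#####....................
236 .............................................###....................
239 ................................................###.................
242 .................................................####...............
```

Emit:
servo_tool(
  commands=[
    [0, [0, 0, 0], 0],
    [0, [0, 0, -0.1], 0],
    [0, [0, 0, -0.2], 0],
    [0, [0, 0, -0.2], 0],
    [0, [0, 0, -0.2], 0],
    [0, [0, 0, -0.2], 0],
    [0, [0, 0, -0.16], 0],
    [0, [0, 0, 0], 0],
  ],
  newtons=50,
)

```text
time: 20.42
ee_pos: [0.3649, 0.121, 0.1783]
orientation: [1.0, 0.001, 0.004, -0.001]
force: [0.8, 0.7, -1.9]
grip_width: 0.0217
gripper_force: 50.0
```

Emit:
servo_tool(
  commands=[
    [0, [0.1, -0.01, 0], 0],
    [0, [0.12, 0, 0], 0],
    [0, [0.12, 0, 0], 0],
    [0, [0.12, 0, 0], 0],
    [0, [0.1, 0, 0], 0],
    [0, [0, 0, 0], 0],
    [0, [0, 0, 0], 0],
  ],
)

```text
time: 21.0
ee_pos: [0.4457, 0.1216, 0.1728]
orientation: [1.0, 0.0, -0.001, 0.0]
force: [-0.9, -0.7, -1.5]
grip_width: 0.0217
gripper_force: 50.0
```

```bash
python3 -c "
import blade;blade.blade('s13')
from h import *
s=load('s13');print('lens px',proj(s,[.649,.122,.25]),'below',proj(s,[.649,.122,.16]))"
```

```text
tcp [0.44510035 0.12154338 0.17284187] F [ 1.31728401  0.53704557 -0.75665686] grasp px 213 169
0 [271.0, 171.0] 15 [269.0, 184.0] 30 [263.0, 196.0] 45 [254.0, 205.0] 60 [243.0, 212.0] 
139 ....................###.....#.......................................
142 ...................#######..#.......................................
145 ...................######.#.........................................
148 ..................####.##.##........................................
151 ................###########.........................................
154 ................############........................................
157 ................####.#....#.........................................
160 .................#####..............................................
163 .................##.##..............................................
166 ......................#.##..........................................
169 ..............###############.......................................
172 ..............###########.##########################................
175 ......................##....##....
[... 1156 characters left out ...]
......######..................................
226 .............................######.................................
229 ...............................####.#...............................
232 .................................###.#..............................
235 ..................................####..............................
238 .....................................#.##...........................
241 .......................................###..........................
244 ........................................####........................
247 .........................................#####......................
lens px [272.10060786 155.52202513] below [271.52410928 178.72659983]
```

Emit:
servo_tool(
  commands=[
    [0, [0.01, 0, 0.06], 0],
    [0, [0, 0, 0], 0],
    [0, [0, 0, 0], 0],
    [0, [0, 0, 0], 0],
    [0, [0, 0, 0], 0],
    [0, [0, 0, 0], 0],
    [0, [0, 0, 0], 0],
    [0, [0, 0, 0], 0],
  ],
)

```text
time: 21.72
ee_pos: [0.448, 0.1219, 0.165]
orientation: [1.0, 0.001, 0.0, -0.0]
force: [-0.2, -0.2, -1.7]
grip_width: 0.0217
gripper_force: 50.0
```

```bash
python3 -c "
import blade;blade.blade('s14')
from h import *
print(arm.read_state()['qvel'])
w=grab('wrist','w14')
a=abs(load('s14')['pixels'].astype(int)-load('s7')['pixels'].astype(int)).sum(2)
print('lens/foot change',(a[148:160,258:286]>60).mean(),'tin',(a[205:240,300:330]>60).mean())
hsv=cv2.cvtColor(w['pixels'],cv2.COLOR_RGB2HSV)
for n,im in(('s7',load('s7')),('s14',load('s14'))):
  h=cv2.cvtColor(im['pixels'],cv2.COLOR_RGB2HSV)[195:300,200:300]
  for c,lo,hi in(('red',0,5),('yel',15,25)):
    m=(h[...,0]>=lo)&(h[...,0]<=hi)&(h[...,1]>200);print(n,c,m.sum(),np.argwhere(m).mean(0).round(1))
" | tail -n +1 | cut -c1-90 | sed -n '1,22p;39,60p'
```

```text
tcp [0.44800623 0.12187444 0.16499891] F [-0.63631953  0.86006318 -1.7800356 ] grasp px 21
0 [272.0, 173.0] 15 [270.0, 186.0] 30 [264.0, 197.0] 45 [255.0, 207.0] 60 [244.0, 214.0] 
141 ....................#######.#.......................................
144 ...................#########........................................
147 ...................##.###.##........................................
150 ..................###...#.##........................................
153 ................###########.........................................
156 ................########.###........................................
159 ................###.##....#.........................................
162 .................##.##..............................................
165 .................######.##..........................................
168 .....................#####..........................................
171 ..............#######.#######.......................................
174 ..............######.########.######################................
177 ......................#.##...#....##################................
180 .......................##...........................................
183 ....................................................................
186 ....................................................................
189 ....................................................................
192 ....................................................................
195 ....................................................................
198 ....................................................................
249 .........................................#####......................
[ 0.0007481   0.00197296  0.00039374 -0.00079974 -0.00046111 -0.00203526]
lens/foot change 0.0 tin 0.0
s7 red 146 [16.4 42.7]
s7 yel 226 [52.1 27.2]
s14 red 135 [16.3 43. ]
s14 yel 226 [52.2 27.3]
```

Everything is steady: the edge is under the lens, and the other things have not moved.

```bash
python3 -c "
from workcell import arm
print(arm.sign_off())"
```

```text
the job is handed in; nothing more can be done
None
```

The job is handed in with no verdict returned: the magnifier is at its stop, and the gripper holds the wide chisel nearly level and still, edge about 80–90 mm under the lens centre, with no movement seen in the other things.

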